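# Stack the capacitor tray on its matching empty tray

## Robot

A 6-joint arm with a two-finger parallel gripper is mounted at the origin on the work surface. World frame = base frame: x ahead of the robot, y to its left, z up, the work surface at z = 0. Lengths are in m, angles in rad, forces in N, time in s.
With the tool pointing down it reaches from about 0.35 to 0.775 m from the base axis. Payload 5.5 kg.
Tool frame: the origin (TCP) lies at the very end of the fingers, on their centre line; the grasp point (between the pads) lies hold_point_z behind it (hold_point_z is the distance from the TCP to the grasp point, in m); x points along the fingers, y is the direction in which the jaws open and shut, and the axes are right-handed (so a half turn about x gives the same grasp; the last joint's range is limited). The gripper opens to 85 mm and grips with 20 to 120 N. Pads are 22 mm wide; open, the fingers measure 114 mm over their backs; the gripper's body (76 mm by 85 mm) begins 54 mm behind the grasp point. The pads swing forward as they close: fully open they stand 13 mm farther back than shut.
Start: joints at [1.195, 0.313, 0.046, 1.304, 0, 1.431], TCP at [0.134, 0.559, 0.231] pointing down, gripper open.
Joint ranges: [-2.76, 2.76], [-0.86, 1.69], [-1.03, 1.26], [-2.2, 2.34], [-1.47, 1.5], [-3.14, 3.14]. Speed limits (rad/s): [2.57, 2.57, 3.14, 3.14, 3.14, 3.14].

## Interface

Orientations are given as a unit quaternion [w, x, y, z].
In Python, from workcell import * gives the robot as it stands. The module is installed in compiled form; this text tells all that it offers.
- The arm moves only by the tool step_arm, never from a script. Its argument "targets" is a list of rows, each a list of 3 entries, a list of its own where there are three numbers: the turn, a rotation vector about the tool's x, y, z in degrees, then the shift along the tool's x, y, z in cm, then the finger opening in cm, from 0 to 8.54. A call has exactly 10 rows; each row shifts and turns the commanded pose from where the row before left it, along the tool's axes as they then stand; what a row does not reach is not made up. A row lasts 1/10 s, in which the tool goes at most 50 mm and 8.59 degrees, less where a joint would pass 70% of its speed; a pose out of reach is approached as far as the arm can. A call with a gripper value outside its range is refused whole. The fingers move at their own pace and stop on an object; "force" is the grip in N (left out, the last holds). Time passes only in rows, so rows that do not move let the fingers close, or fill a call up. It gives the time, the measured TCP pose, the force and the opening at its end, in the units of the state.
- get_state(): the state, without advancing time (a new reading comes with each control period).
- read_camera(name): name is "scene" or "top"; returns the picture (420x560x3 uint8, red, green, blue); there is no depth.
- camera_model(name): a dict with "fx", "fy", "cx", "cy" (pixels), "dist_coeffs" ([k1, k2, p1, p2, k3] as OpenCV has them; the pictures are not rectified), "xyz" and "rotation" of the camera in the world. Camera axes: x right, y down, z forward; pixel columns grow to the right and rows downward; lengths in m; the calibration is good to about 2 mm. A picture is of the moment at which its call begins. camera_model takes no time and is no camera call.
- hand_in(): hands the job in, once; it reports no verdict.
Trained networks look in the newest picture that a camera, given by its name, has taken for a name from the list of things; names that differ only in an ending like _2 or _b are one class to them, and where a whole thing is asked for, a point or a joint stands for the part that bears it (a point fixed in the world has none). Each returns a list of dicts, best first, with "p" (0 to 1); they miss things now and then, are a little off and sometimes report something else, mostly with a low value. They report only what shows in the picture. A call takes as long as a camera call. They do not tell look-alikes from the thing itself.
- find_in(camera, label): "extent" ([left, top, width, height] in pixels, round what is visible of it).
- silhouettes(camera, label): "mask" (420x560 bool, what is visible of it) and "extent" ([left, top, width, height] in pixels, round what is visible of it).
The state is a dict: "clock": time; "joint_pos": joint angles; "qvel": joint speeds; "tau": joint torques, N m; "tcp_pos": TCP position; "orientation": TCP orientation; "wrist_force": force on the tool from outside, world axes, zero at the start; "ft_torque": the same for the moment, N m; "finger_gap": finger opening in m.
Only numpy, scipy, OpenCV 4.12 (cv2) and the standard library are available. Lean on these libraries where they do the work, as an engineer would, in place of code of your own. Each camera call takes 0.05 s, during which the arm holds its last target.

## Task

Pick up the large parts tray that holds the four capacitor cans and stack it squarely on the empty tray of the same size, so that its four corner feet drop into the corner wells and it sits flush all round. Lower it in, do not drop it; leave the large empty tray about where it stands and the small tray alone.

Things in the scene. Friction and masses are not known exactly. Their poses are not given: they have to be found in the camera images.
- loaded_tray: Grey tray 200 (x) x 150 (y) x 63 mm, 0.5 kg, with four fixed black, pale-topped capacitor cans, two per short end. Origin: underside centre at foot tips, z up. Feet 10 dia, 18 long at x+-78, y+-51; floor top z=23; rim z=63; walls 4. Grip the middle rib: 90 long along x, 12 thick in y, top flush with rim, 65 mm free floor on either side (|x|<55). Open corner wells 36 x 40 over the feet, 40 deep.
- empty_tray: Large empty grey tray to stack on, about 0.6 kg: same shape, size, origin and axes as the loaded one, without cans. When home, the loaded tray's floor rests on this rim, its feet hang 18 mm deep in the wells with 13 mm (x) and 15 mm (y) play either way, its origin 45 mm above this one. Half a turn round also fits; a quarter turn does not.
- small_tray: Small empty grey parts tray of the same make, 130 x 120 mm, 63 mm tall, with smaller wells that do not fit the large tray; a bystander to leave alone. Origin: centre of the underside, x along its rib.
Things that resemble listed ones, but are neither listed nor needed, are in the scene too. What is shaped like the loaded_tray but red is not meant.

How it is judged:
By the outcome, as a careful person would: the job done as asked, in the order asked, and still so for the second after the job is handed in, with the robot touching nothing.
It also fails if it takes over 40 s, if anything falls off the work surface, if the arm or the gripper's body presses on something with over 40 N, if the wrist force passes 120 N, or if a joint passes its speed limit or range.

## Working session

There is one attempt and no reset: what is moved stays moved. The work goes in short steps, Python scripts to look and compute and a tool call to move; the robot and the scene stay as the last step left them, time stands still between calls to the robot, and variables do not carry over. Pictures are saved under pics/ and viewed, and the job is handed in when it is done.

Besides the shell and the picture viewer there is one more tool, called after ">>>" in YAML: its name, and indented under it one key for each argument. step_arm: Moves the arm, as the interface text tells. Its arguments: {"type":"object","properties":{"targets":{"type":"array","items":{"type":"array"}},"force":{"type":"number"}},"required":["targets"]}

```bash
mkdir -p pics; python3 - <<'E'
from workcell import *
import cv2,numpy as np
s=get_state()
for k,v in s.items(): print(k,np.round(v,4))
for c in("scene","top"):
    im=read_camera(c); cv2.imwrite(f"pics/{c}0.png",cv2.cvtColor(im,cv2.COLOR_RGB2BGR))
    print(c,camera_model(c))
    for l in("loaded_tray","empty_tray","small_tray"):
        print(c,l,[(np.round(d["extent"],0).tolist(),round(d["p"],2)) for d in find_in(c,l)])
print([k for k in globals() if 'hold' in k.lower()])
try: print(hold_point_z)
except Exception as e: print(e)
E
```

```text
clock 0.0
joint_pos [ 1.1954  0.314   0.0449  1.3036 -0.      1.4312]
qvel [-0.0006 -0.0008  0.0008  0.0002 -0.0003 -0.0005]
tau [ 1.90000e-03 -4.80621e+01  2.98537e+01  1.90000e-02 -2.00000e-04
  0.00000e+00]
tcp_pos [0.1341 0.5586 0.2304]
orientation [ 0.702   0.0825  0.7024 -0.0838]
wrist_force [-0.6801  0.1083 -0.1659]
ft_torque [ 0.0022 -0.0041  0.0127]
finger_gap 0.0855
scene {'fx': 541.5469513623723, 'fy': 541.5469513623723, 'cx': 276.4097084350424, 'cy': 210.94737197291278, 'dist_coeffs': array([-0.12028582,  0.        ,  0.        ,  0.        ,  0.        ]), 'xyz': array([ 1.06522969, -0.43962125,  1.03706152]), 'rotation': array([-0.29438875,  0.82193487,  0.46140015, -0.15769663])}
scene loaded_tray [([196.0, 171.0, 85.0, 83.0], 0.95), ([287.0, 100.0, 91.0, 71.0], 0.88), ([288.0, 219.0, 110.0, 107.0], 0.83)]
scene empty_tray [([359.0, 152.0, 106.0, 86.0], 0.62)]
scene small_tray [([139.0, 270.0, 73.0, 79.0], 0.9)]
top {'fx': 461.1656257578027, 'fy': 461.1656257578027, 'cx': 279.3734270352872, 'cy': 205.1754871925207, 'dist_coeffs': array([-0.06948046,  0.        ,  0.        ,  0.        ,  0.        ]), 'xyz': array([0.32330198, 0.01336642, 1.22378485]), 'rotation': array([ 0.01720642, -0.7021223 ,  0.71129512, -0.02806192])}
top loaded_tray [([262.0, 179.0, 93.0, 101.0], 0.71), ([235.0, 88.0, 61.0, 82.0], 0.67), ([130.0, 233.0, 81.0, 92.0], 0.63)]
top empty_tray [([118.0, 120.0, 74.0, 90.0], 0.87)]
top small_tray [([374.0, 141.0, 58.0, 52.0], 0.94)]
['hold_point_z']
0.0187
```

View pics/scene0.png

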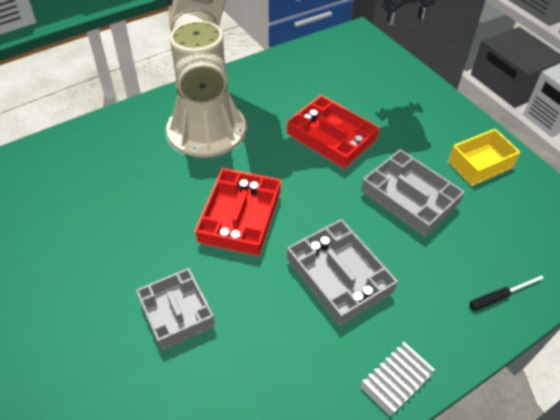

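View pics/top0.png

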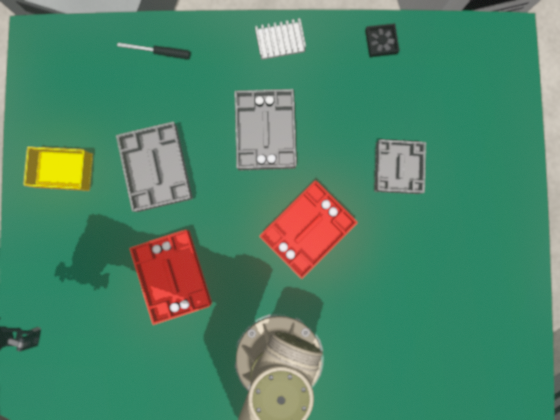

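The top picture shows the grey loaded tray at about (266,129) and the large empty tray at (154,167). The red look-alikes are at (308,228) and (171,277), and the small tray is at (400,166). Next I'll fit poses by matching silhouettes in both cameras.

```bash
cat > h.py <<'E'
from workcell import *
import cv2,numpy as np
from scipy.optimize import minimize
from scipy.spatial.transform import Rotation as R
def q2R(q): return R.from_quat([q[1],q[2],q[3],q[0]]).as_matrix()
def proj(c,P):
    m=camera_model(c); Rm=q2R(m["rotation"]).T
    K=np.array([[m["fx"],0,m["cx"]],[0,m["fy"],m["cy"]],[0,0,1]])
    return cv2.projectPoints(np.asarray(P,float).reshape(-1,1,3),cv2.Rodrigues(Rm)[0],-Rm@m["xyz"],K,m["dist_coeffs"])[0].reshape(-1,2)
def unproj(c,uv,z):
    m=camera_model(c);K=np.array([[m["fx"],0,m["cx"]],[0,m["fy"],m["cy"]],[0,0,1]])
    n=cv2.undistortPoints(np.array([[uv]],float),K,m["dist_coeffs"])[0,0]
    d=q2R(m["rotation"])@np.r_[n,1]; return m["xyz"]+d*(z-m["xyz"][2])/d[2]
def place(p,P,z=0):
    c,s=np.cos(p[2]),np.sin(p[2]);P=np.asarray(P,float)
    return np.c_[p[0]+c*P[:,0]-s*P[:,1],p[1]+s*P[:,0]+c*P[:,1],P[:,2]+z]
def box(lx,ly,z0,z1): return [(a*lx/2,b*ly/2,z) for z in(z0,z1) for a,b in((-1,-1),(1,-1),(1,1),(-1,1))]
def getmask(c,label,near):
    best=None
    for d in silhouettes(c,label):
        e=d["extent"];ctr=np.array([e[0]+e[2]/2,e[1]+e[3]/2])
        if np.linalg.norm(ctr-near)<25 and (best is None or d["p"]>best["p"]): best=d
    return None if best is None else best["mask"]
def ren(c,p,B,z=0):
    h=cv2.convexHull(proj(c,place(p,B,z)).astype(np.float32))
    im=np.zeros((420,560),np.uint8); cv2.fillConvexPoly(im,np.round(h*64).astype(np.int32),255,cv2.LINE_AA,6); return im/255.
def fit(masks,B,x0,z=0):
    f=lambda p:sum(np.abs(ren(c,p,B,z)-m).sum()/m.sum() for c,m in masks.items())
    S=np.array([x0,x0+[.02,0,0],x0+[0,.02,0],x0+[0,0,.15]])
    r=minimize(f,x0,method="Nelder-Mead",options=dict(initial_simplex=S,xatol=1e-4,fatol=1e-5)); return r.x,r.fun
def overlay(c,items,name,crop=None):
    im=cv2.resize(cv2.cvtColor(read_camera(c),cv2.COLOR_RGB2BGR),None,fx=4,fy=4,interpolation=cv2.INTER_CUBIC)
    for p,z,lines,col in items:
        for L in lines:
            q=(proj(c,place(p,L,z))+.5)*4-.5
            cv2.polylines(im,[np.round(q).astype(np.int32)],True,col,1,cv2.LINE_AA)
    if crop: x,y,w,h=[4*k for k in crop]; im=im[y:y+h,x:x+w]
    s=min(800/im.shape[1],600/im.shape[0],1)
    cv2.imwrite(name,cv2.resize(im,None,fx=s,fy=s,interpolation=cv2.INTER_AREA))
def rect(x0,x1,y0,y1,z): return [(x0,y0,z),(x1,y0,z),(x1,y1,z),(x0,y1,z)]
TL=[rect(-.1,.1,-.075,.075,.063),rect(-.045,.045,-.006,.006,.063)]
E
python3 - <<'E'
from h import *
for c in("scene","top"): read_camera(c)
N={"loaded_tray":dict(scene=(341,271),top=(266,129)),"empty_tray":dict(scene=(412,192),top=(154,167))}
B=box(.2,.15,.018,.063); out={}
for l in N:
    M={c:getmask(c,l,np.array(n)) for c,n in N[l].items()}; print(l,{c:None if m is None else int(m.sum()) for c,m in M.items()})
    M={c:m for c,m in M.items() if m is not None}
    best=None
    g=unproj("top",N[l]["top"],.063)
    for a in(0,.4,-.4):
        for MM in ([M]):
            r=fit(MM,B,np.r_[g[:2],a])
            if best is None or r[1]<best[1]: best=r
    print(l,best); out[l]=best[0]
    for c in M: print(c,fit({c:M[c]},B,best[0]))
np.save("p.npy",np.array([out["loaded_tray"],out["empty_tray"]]))
it=[(out["loaded_tray"],0,TL,(0,0,255)),(out["empty_tray"],0,TL,(255,0,0))]
overlay("top",it,"pics/ov_top.png",(100,70,220,160)); overlay("scene",it,"pics/ov_sc.png",(270,130,220,200))
E
```

```text
loaded_tray {'scene': 6469, 'top': 4684}
loaded_tray (array([0.5958307 , 0.0290841 , 0.02206238]), np.float64(0.08520319050752485))
scene (array([0.59551761, 0.02909071, 0.0090934 ]), np.float64(0.042786865867076466))
top (array([0.59510899, 0.02891137, 0.02730573]), np.float64(0.04144522027427538))
empty_tray {'scene': 4800, 'top': 4888}
empty_tray (array([0.50172397, 0.31678056, 0.2264    ]), np.float64(0.09152935293047934))
scene (array([0.50172397, 0.31678056, 0.2264    ]), np.float64(0.049859477124183))
top (array([0.50181622, 0.31723531, 0.22301737]), np.float64(0.04094380796508457))
```

```bash
ls pics
```

```text
ov_sc.png
ov_top.png
scene0.png
top0.png
```

View pics/ov_top.png

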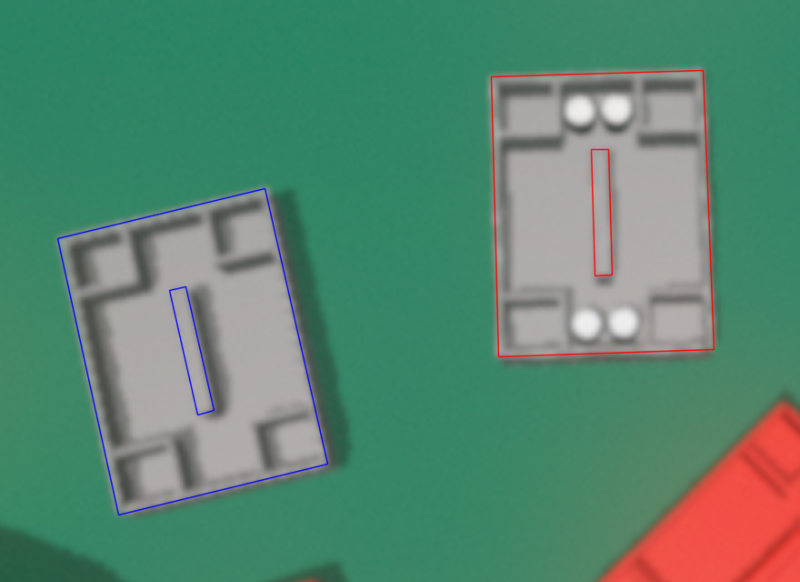

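View pics/ov_sc.png

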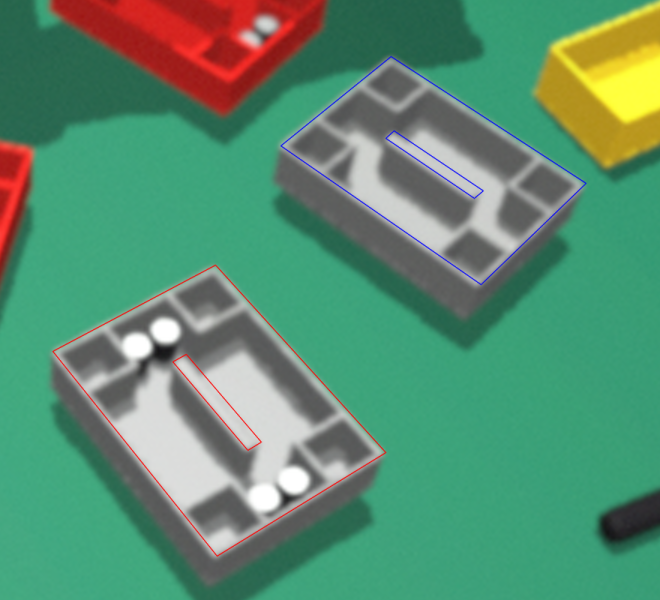

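Both fits agree with the pictures: the rims match the outlines and the ribs line up. Next is the transfer to above the rib.

```bash
cat > rel.py <<'E'
from h import *
import sys
def rel(x,y,z,yaw,flip=0):
    """tool x down, tool y along tray y (or -y)"""
    s=get_state(); Rc=q2R(s["orientation"]); p=s["tcp_pos"]
    ty=np.array([-np.sin(yaw),np.cos(yaw),0])*(-1 if flip else 1); tx=np.array([0,0,-1.]); Rt=np.c_[tx,ty,np.cross(tx,ty)]
    rv=np.degrees(R.from_matrix(Rc.T@Rt).as_rotvec()); d=np.array([x,y,z])-p
    print("clock",s["clock"],"tcp",np.round(p,4),"j",np.round(s["joint_pos"],3),"gap",s["finger_gap"],"F",np.round(s["wrist_force"],1),"T",np.round(s["ft_torque"],2))
    print("turn deg",np.round(rv,2),"shift now-frame cm",np.round(100*Rc.T@d,2),"shift target-frame",np.round(100*Rt.T@d,2)); print("tooly",np.round(Rc[:,1],3))
if __name__=="__main__": rel(*map(float,sys.argv[1:6]))
E
python3 rel.py .5957 .029 .2 .018 0;python3 rel.py .5957 .029 .2 .018 1
```

```text
clock 0.8 tcp [0.1343 0.5592 0.2314] j [ 1.195  0.313  0.046  1.304 -0.     1.431] gap 0.08533566061365952 F [ 0.2 -0.3 -0.2] T [-0.03 -0.03 -0.04]
turn deg [-1.454e+01  0.000e+00 -1.000e-02] shift now-frame cm [  3.13 -40.77  57.24] shift target-frame [  3.14 -53.84  45.17]
tooly [0.234 0.972 0.   ]
clock 0.8 tcp [0.1343 0.5592 0.2314] j [ 1.195  0.313  0.046  1.304 -0.     1.431] gap 0.08533566061365952 F [ 0.2 -0.3 -0.2] T [-0.03 -0.03 -0.04]
turn deg [ 1.6546e+02 -2.0000e-02 -1.0000e-02] shift now-frame cm [  3.13 -40.77  57.24] shift target-frame [  3.14  53.84 -45.17]
tooly [0.234 0.972 0.   ]
```

>>> step_arm:
  targets:
    - [[-7.27,0,0],[0,0,0],8.5]
    - [[-7.27,0,0],[0,0,0],8.5]
    - [[0,0,0],[0,-3.0,2.5],8.5]
    - [[0,0,0],[0,-3.4,2.85],8.5]
    - [[0,0,0],[0,-3.4,2.85],8.5]
    - [[0,0,0],[0,-3.4,2.85],8.5]
    - [[0,0,0],[0,-3.4,2.85],8.5]
    - [[0,0,0],[0,-3.4,2.85],8.5]
    - [[0,0,0],[0,-3.4,2.85],8.5]
    - [[0,0,0],[0,-3.4,2.85],8.5]

```text
clock: 1.8
tcp_pos: [0.3646, 0.2938, 0.2316]
orientation: [0.707, -0.006, 0.707, 0.007]
wrist_force: [0.9, 0.5, 0.7]
finger_gap: 0.0854
```

```bash
python3 rel.py .5957 .029 .2 .018 0
```

```text
clock 1.8 tcp [0.3646 0.2938 0.2316] j [ 0.506  0.106 -0.215  1.249  0.     0.488] gap 0.08543665428192987 F [0.9 0.5 0.7] T [ 0.04  0.05 -0.  ]
turn deg [ 0.01  0.05 -0.03] shift now-frame cm [  3.16 -26.89  22.62] shift target-frame [  3.16 -26.89  22.63]
tooly [-0.018  1.     0.001]
```

>>> step_arm:
  targets:
    - [[0,0,0],[0,-3.4,2.85],8.5]
    - [[0,0,0],[0,-3.4,2.85],8.5]
    - [[0,0,0],[0.5,-3.4,2.85],8.5]
    - [[0,0,0],[0.5,-3.4,2.85],8.5]
    - [[0,0,0],[0.5,-3.4,2.85],8.5]
    - [[0,0,0],[0.5,-3.4,2.85],8.5]
    - [[0,0,0],[0.5,-3.4,2.85],8.5]
    - [[0,0,0],[0.6,-2.1,1.75],8.5]
    - [[0,0,0],[0,-1.0,0.9],8.5]
    - [[0,0,0],[0,0,0],8.5]

```text
clock: 2.8
tcp_pos: [0.595, 0.0292, 0.1999]
orientation: [0.707, -0.006, 0.707, 0.006]
wrist_force: [-0.3, -0.5, 0.1]
finger_gap: 0.0853
```

```bash
python3 - <<'E'
from h import *
p=np.load("p.npy")
overlay("top",[(p[0],0,TL,(0,0,255))],"pics/ov2.png",(200,70,140,110));overlay("scene",[(p[0],0,TL,(0,0,255))],"pics/ov2s.png",(260,130,180,210))
E
python3 rel.py .5957 .029 .1 .018 0
```

```text
clock 2.9 tcp [0.5938 0.0311 0.2005] j [-8.300e-02  3.620e-01  3.900e-02  1.249e+00  1.000e-03 -1.010e-01] gap 0.08497342644986014 F [-0.9  0.6  0.5] T [ 0.01  0.03 -0.03]
turn deg [ 0.02 -0.04 -0.03] shift now-frame cm [10.05 -0.22  0.2 ] shift target-frame [10.05 -0.21  0.19]
tooly [-0.018  1.     0.001]
```

View pics/ov2s.png

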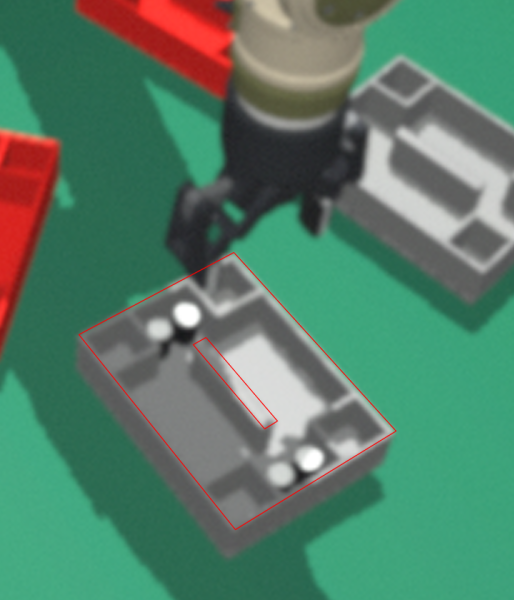

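>>> step_arm:
  targets:
    - [[0,0,0],[2.5,0,0],8.5]
    - [[0,0,0],[3,-0.1,0.1],8.5]
    - [[0,0,0],[3,0,0],8.5]
    - [[0,0,0],[2,0,0],8.5]
    - [[0,0,0],[1.5,0,0],8.5]
    - [[0,0,0],[1.2,0,0],8.5]
    - [[0,0,0],[1,0,0],8.5]
    - [[0,0,0],[0.8,0,0],8.5]
    - [[0,0,0],[0.6,0,0],8.5]
    - [[0,0,0],[0,0,0],8.5]

```text
clock: 3.9
tcp_pos: [0.595, 0.0295, 0.0437]
orientation: [0.707, -0.006, 0.707, 0.006]
wrist_force: [0.0, 0.5, -0.2]
finger_gap: 0.0849
```

```bash
python3 - <<'E'
from h import *
p=np.load("p.npy")
overlay("scene",[(p[0],0,TL,(0,0,255))],"pics/ov3s.png",(260,130,180,210))
E
python3 rel.py .5957 .029 .033 .018 0
```

```text
clock 3.95 tcp [0.5954 0.0294 0.0442] j [-0.085  0.471 -0.198  0.902  0.    -0.103] gap 0.08517129735858357 F [-0.1 -0.4 -0. ] T [ 0.01 -0.03  0.02]
turn deg [-0.   -0.01 -0.01] shift now-frame cm [ 1.12 -0.04  0.03] shift target-frame [ 1.12 -0.04  0.03]
tooly [-0.018  1.     0.   ]
```

View pics/ov3s.png

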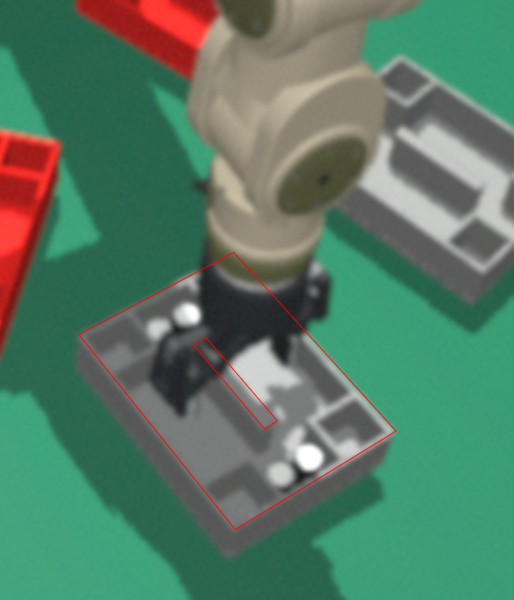

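The fingers are inside the tray, one on each side of the rib. Now I'll go down the last bit and close.

>>> step_arm:
  targets:
    - [[0,0,0],[0.6,0,0],8.5]
    - [[0,0,0],[0.5,0,0],8.5]
    - [[0,0,0],[0,0,0],3]
    - [[0,0,0],[0,0,0],1.6]
    - [[0,0,0],[0,0,0],0.8]
    - [[0,0,0],[0,0,0],0.4]
    - [[0,0,0],[0,0,0],0]
    - [[0,0,0],[0,0,0],0]
    - [[0,0,0],[0,0,0],0]
    - [[0,0,0],[0,0,0],0]
  force: 70

```text
clock: 4.95
tcp_pos: [0.5957, 0.0292, 0.0337]
orientation: [0.707, -0.006, 0.707, 0.006]
wrist_force: [0.1, -0.8, 3.8]
finger_gap: 0.0113
```

```bash
python3 rel.py .5957 .029 .033 .018 0
```

```text
clock 4.95 tcp [0.5957 0.0292 0.0337] j [-0.085  0.481 -0.211  0.878 -0.    -0.103] gap 0.011280662963225243 F [ 0.1 -0.8  3.8] T [-0.19  0.11  0.02]
turn deg [-0.    0.04  0.01] shift now-frame cm [ 0.07 -0.02 -0.  ] shift target-frame [ 0.07 -0.02 -0.  ]
tooly [-0.018  1.    -0.   ]
```

Gripped at 11–12 mm, which is the rib's thickness. Lifting gently.

>>> step_arm:
  targets:
    - [[0,0,0],[-0.3,0,0],0]
    - [[0,0,0],[-0.7,0,0],0]
    - [[0,0,0],[-1.2,0,0],0]
    - [[0,0,0],[-1.8,0,0],0]
    - [[0,0,0],[-2,0,0],0]
    - [[0,0,0],[-2,0,0],0]
    - [[0,0,0],[-2,0,0],0]
    - [[0,0,0],[-1.5,0,0],0]
    - [[0,0,0],[-0.5,0,0],0]
    - [[0,0,0],[0,0,0],0]

```text
clock: 5.95
tcp_pos: [0.596, 0.0294, 0.1544]
orientation: [0.708, -0.006, 0.706, 0.006]
wrist_force: [-0.2, 0.5, -5.2]
finger_gap: 0.011
```

```bash
python3 - <<'E'
from h import *
p=np.load("p.npy")
s=get_state();dz=s["tcp_pos"][2]-.0337;print(dz)
overlay("scene",[(p[0],dz,TL,(0,0,255))],"pics/ov4s.png",(240,90,240,210))
overlay("top",[(p[0],dz,TL,(0,0,255))],"pics/ov4t.png",(120,70,240,180))
E
python3 rel.py .5017 .3168 .165 .225 0
```

```text
0.12066038202318441
clock 6.05 tcp [0.5949 0.0294 0.1526] j [-0.085  0.386 -0.044  1.142  0.    -0.103] gap 0.010954061647665565 F [ 0.5 -0.9 -5.9] T [-0.01 -0.01 -0.02]
turn deg [-11.86  -0.07  -0.02] shift now-frame cm [-1.22 28.9  -8.8 ] shift target-frame [-1.24 30.09 -2.67]
tooly [-0.018  1.     0.   ]
```

View pics/ov4s.png

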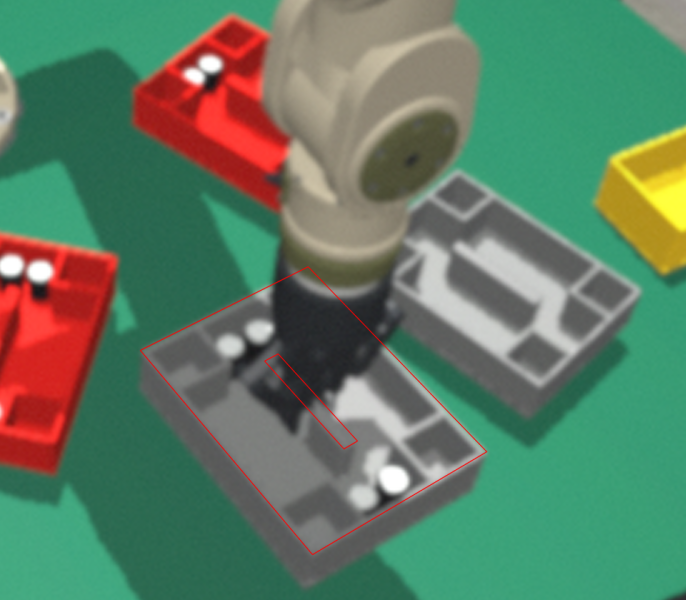

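View pics/ov4t.png

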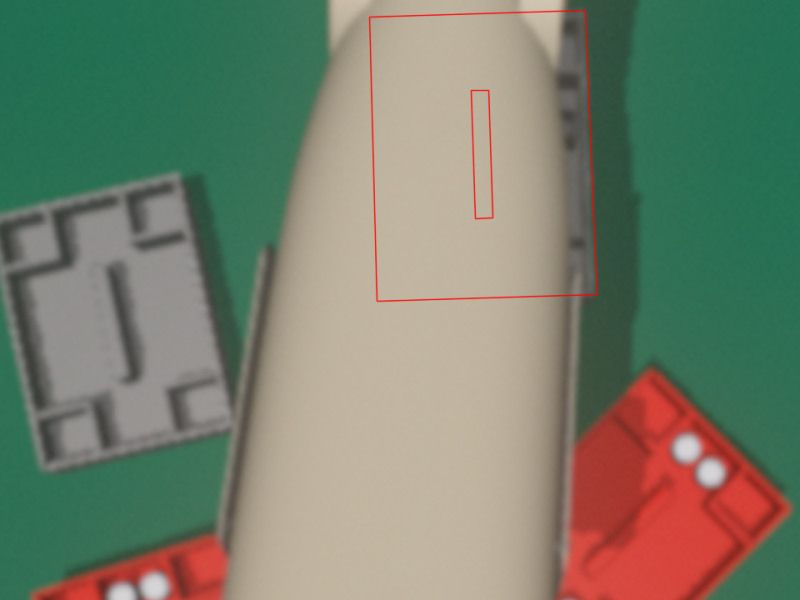

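The tray is level and matches the prediction in the hand. Now I'll turn and carry it.

>>> step_arm:
  targets:
    - [[-3,0,0],[0,0,0],0]
    - [[-4,0,0],[0,0,0],0]
    - [[-3,0,0],[0,0,0],0]
    - [[-1.9,0,0],[0,0,0],0]
    - [[0,0,0],[0,1,-0.1],0]
    - [[0,0,0],[0,2,-0.2],0]
    - [[0,0,0],[0,2.7,-0.2],0]
    - [[0,0,0],[0,3,-0.3],0]
    - [[0,0,0],[0,3,-0.3],0]
    - [[0,0,0],[0,3,-0.3],0]

```text
clock: 7.05
tcp_pos: [0.5475, 0.171, 0.1525]
orientation: [0.702, -0.079, 0.703, 0.079]
wrist_force: [1.2, -0.1, -5.7]
finger_gap: 0.0111
```

```bash
python3 rel.py .5017 .3168 .1527 .225 0
```

```text
clock 7.05 tcp [0.5475 0.171  0.1525] j [ 0.163  0.346 -0.104  1.123  0.    -0.062] gap 0.011093308580498411 F [ 1.2 -0.1 -5.7] T [ 0.05 -0.07 -0.09]
turn deg [-0.01 -0.09 -0.03] shift now-frame cm [-1.000e-02  1.523e+01 -1.210e+00] shift target-frame [-0.02 15.23 -1.21]
tooly [-0.223  0.975  0.001]
```

>>> step_arm:
  targets:
    - [[0,0,0],[0,3,-0.3],0]
    - [[0,0,0],[0,3,-0.3],0]
    - [[0,0,0],[0,3,-0.3],0]
    - [[0,0,0],[0,2.5,-0.2],0]
    - [[0,0,0],[0,1.9,-0.1],0]
    - [[0,0,0],[0,1.2,0],0]
    - [[0,0,0],[0,0.6,0],0]
    - [[0,0,0],[0,0.1,0],0]
    - [[0,0,0],[0,0,0],0]
    - [[0,0,0],[0,0,0],0]

```text
clock: 8.05
tcp_pos: [0.5033, 0.3151, 0.1533]
orientation: [0.703, -0.079, 0.703, 0.079]
wrist_force: [-0.5, -0.3, -5.1]
finger_gap: 0.0111
```

```bash
python3 - <<'E'
from h import *
p=np.load("p.npy")
s=get_state();dz=s["tcp_pos"][2]-.0335
Rc=q2R(s["orientation"]);yaw=np.arctan2(-Rc[0,1],Rc[1,1]);h=[s["tcp_pos"][0],s["tcp_pos"][1],yaw]
print(h,p[1])
it=[(h,dz,TL,(0,0,255)),(p[1],0,TL,(255,0,0))]
overlay("scene",it,"pics/ov5s.png",(300,70,220,190))
overlay("top",it,"pics/ov5t.png",(70,70,220,180))
E
python3 rel.py .5017 .3168 .0785 .225 0
```

```text
[np.float64(0.5032966753693636), np.float64(0.315089782413359), np.float64(0.2243711256707686)] [0.50172397 0.31678056 0.2264    ]
clock 8.15 tcp [0.5033 0.3151 0.1533] j [ 0.424  0.382 -0.049  1.14  -0.     0.2  ] gap 0.010491106181072471 F [ 0.1  1.  -4.8] T [ 0.    0.   -0.05]
turn deg [-0.04  0.    0.01] shift now-frame cm [ 7.48  0.2  -0.12] shift target-frame [ 7.48  0.2  -0.12]
tooly [-0.222  0.975 -0.   ]
```

View pics/ov5s.png

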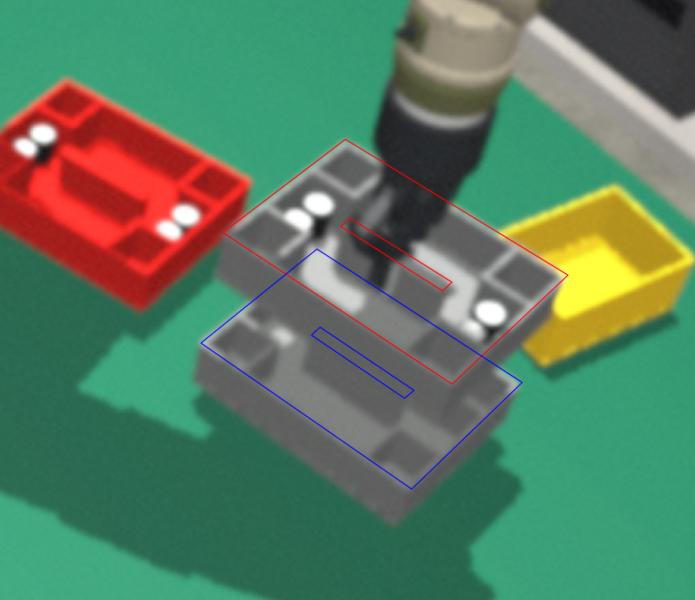

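View pics/ov5t.png

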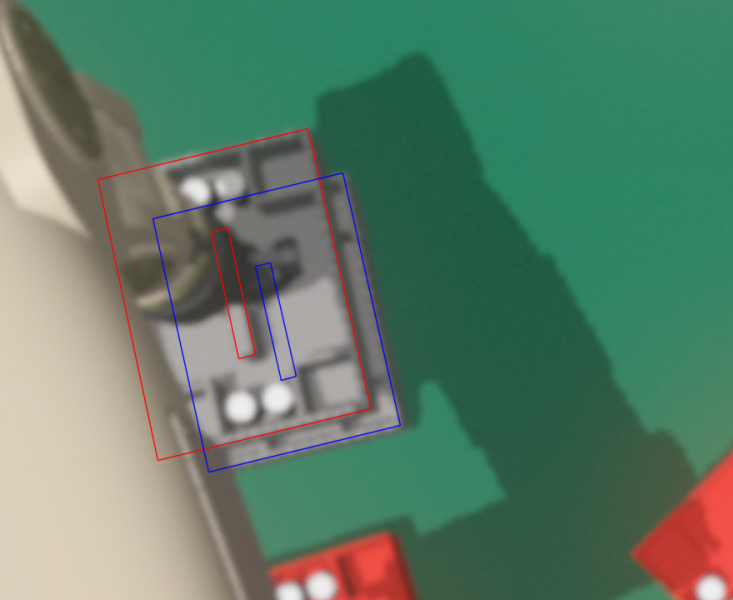

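The held tray is over the empty one, with matching outlines and yaw. Lowering in steps.

>>> step_arm:
  targets:
    - [[0,0,0],[0.5,0.1,-0.1],0]
    - [[0,0,0],[1,0.1,0],0]
    - [[0,0,0],[1,0,0],0]
    - [[0,0,0],[1,0,0],0]
    - [[0,0,0],[1,0,0],0]
    - [[0,0,0],[0.7,0,0],0]
    - [[0,0,0],[0.5,0,0],0]
    - [[0,0,0],[0.3,0,0],0]
    - [[0,0,0],[0.2,0,0],0]
    - [[0,0,0],[0,0,0],0]

```text
clock: 9.15
tcp_pos: [0.5016, 0.3177, 0.0913]
orientation: [0.703, -0.08, 0.703, 0.08]
wrist_force: [0.5, 0.3, -6.0]
finger_gap: 0.0111
```

```bash
python3 - <<'E'
from h import *
p=np.load("p.npy")
s=get_state();dz=s["tcp_pos"][2]-.0335
Rc=q2R(s["orientation"]);yaw=np.arctan2(-Rc[0,1],Rc[1,1]);h=[s["tcp_pos"][0],s["tcp_pos"][1],yaw]
it=[(h,dz,TL,(0,0,255)),(p[1],0,TL,(255,0,0))]
overlay("scene",it,"pics/ov6s.png",(320,90,180,160))
E
python3 rel.py .5017 .3168 .0787 .225 0
```

```text
clock 9.2 tcp [0.5017 0.3177 0.0915] j [ 0.429  0.424 -0.145  1.002  0.     0.204] gap 0.010981484616698513 F [-0.   0.  -5.5] T [ 0.01 -0.01  0.  ]
turn deg [ 0.04  0.03 -0.01] shift now-frame cm [ 1.28 -0.09 -0.03] shift target-frame [ 1.28 -0.09 -0.03]
tooly [-0.224  0.975  0.   ]
```

View pics/ov6s.png

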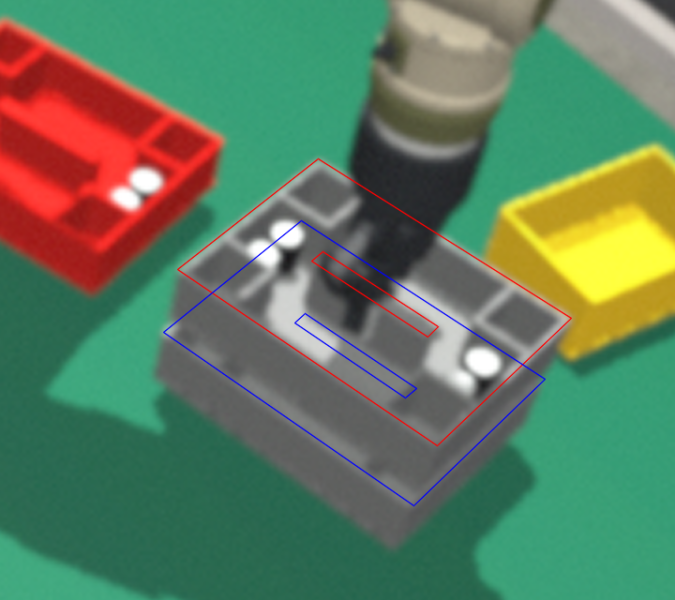

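No contact force, and the feet are already inside the wells. I'll continue slowly.

>>> step_arm:
  targets:
    - [[0,0,0],[0.3,0,0],0]
    - [[0,0,0],[0.3,0,0],0]
    - [[0,0,0],[0.2,0,0],0]
    - [[0,0,0],[0.1,0,0],0]
    - [[0,0,0],[0.1,0,0],0]
    - [[0,0,0],[0.1,0,0],0]
    - [[0,0,0],[0.05,0,0],0]
    - [[0,0,0],[0.05,0,0],0]
    - [[0,0,0],[0,0,0],0]
    - [[0,0,0],[0,0,0],0]

```text
clock: 10.2
tcp_pos: [0.5016, 0.3177, 0.0794]
orientation: [0.703, -0.08, 0.703, 0.08]
wrist_force: [0.5, -0.6, -5.8]
finger_gap: 0.011
```

```bash
python3 rel.py .5017 .3168 .0787 .225 0
```

```text
clock 10.2 tcp [0.5016 0.3177 0.0794] j [ 0.429  0.434 -0.161  0.975  0.     0.204] gap 0.010974196249918584 F [ 0.5 -0.6 -5.8] T [ 0.04  0.02 -0.05]
turn deg [ 0.04  0.01 -0.01] shift now-frame cm [ 0.07 -0.09 -0.01] shift target-frame [ 0.07 -0.09 -0.01]
tooly [-0.224  0.975  0.   ]
```

>>> step_arm:
  targets:
    - [[0,0,0],[0.03,0,0],0]
    - [[0,0,0],[0.03,0,0],0]
    - [[0,0,0],[0.03,0,0],0]
    - [[0,0,0],[0.03,0,0],0]
    - [[0,0,0],[0,0,0],0]
    - [[0,0,0],[0,0,0],0]
    - [[0,0,0],[0,0,0],0]
    - [[0,0,0],[0,0,0],0]
    - [[0,0,0],[0,0,0],0]
    - [[0,0,0],[0,0,0],0]

```text
clock: 11.2
tcp_pos: [0.5016, 0.3177, 0.0787]
orientation: [0.703, -0.08, 0.702, 0.08]
wrist_force: [-2.6, -1.8, 5.7]
finger_gap: 0.0107
```

```bash
python3 rel.py .5017 .3168 .0787 .225 0
```

```text
clock 11.2 tcp [0.5016 0.3177 0.0787] j [ 0.429  0.434 -0.163  0.973  0.     0.204] gap 0.010702290454544355 F [-2.6 -1.8  5.7] T [-0.37  0.69 -0.07]
turn deg [ 0.04  0.03 -0.01] shift now-frame cm [-0.   -0.09 -0.01] shift target-frame [-0.   -0.09 -0.01]
tooly [-0.224  0.975  0.   ]
```

The tray touched down at exactly the predicted home height, and the force has swung from −5.8 N to +5.7 N. Releasing.

>>> step_arm:
  targets:
    - [[0,0,0],[0,0,0],1.3]
    - [[0,0,0],[0,0,0],1.8]
    - [[0,0,0],[0,0,0],3]
    - [[0,0,0],[0,0,0],5]
    - [[0,0,0],[0,0,0],6]
    - [[0,0,0],[0,0,0],6]
    - [[0,0,0],[0,0,0],6]
    - [[0,0,0],[0,0,0],6]
    - [[0,0,0],[0,0,0],6]
    - [[0,0,0],[0,0,0],6]
  force: 20

```text
clock: 12.2
tcp_pos: [0.5016, 0.3176, 0.0781]
orientation: [0.703, -0.08, 0.703, 0.08]
wrist_force: [0.2, 0.8, -0.2]
finger_gap: 0.0602
```

>>> step_arm:
  targets:
    - [[0,0,0],[-0.5,0,0],6]
    - [[0,0,0],[-1,0,0],6]
    - [[0,0,0],[-1.5,0,0],6]
    - [[0,0,0],[-2,0,0],6]
    - [[0,0,0],[-2.5,0,0],6]
    - [[0,0,0],[-2.5,0,0],6]
    - [[0,0,0],[-2.5,0,0],6]
    - [[0,0,0],[-2.5,0,0],6]
    - [[0,0,0],[-1,0,0],6]
    - [[0,0,0],[0,0,0],6]

```text
clock: 13.2
tcp_pos: [0.5025, 0.3181, 0.2403]
orientation: [0.704, -0.079, 0.701, 0.08]
wrist_force: [-0.4, 1.0, -0.1]
finger_gap: 0.0601
```

>>> step_arm:
  targets:
    - [[0,0,0],[0,-1.5,0],6]
    - [[0,0,0],[0,-2.5,0],6]
    - [[0,0,0],[0,-3,0],6]
    - [[0,0,0],[0,-3,0],6]
    - [[0,0,0],[0,-3,0],6]
    - [[0,0,0],[0,-3,0],6]
    - [[0,0,0],[0,-3,0],6]
    - [[0,0,0],[0,-3,0],6]
    - [[0,0,0],[0,-3,0],6]
    - [[0,0,0],[0,-1,0],6]

```text
clock: 14.2
tcp_pos: [0.5592, 0.0608, 0.2362]
orientation: [0.702, -0.079, 0.704, 0.078]
wrist_force: [-0.4, 1.0, -0.2]
finger_gap: 0.0605
```

```bash
python3 - <<'E'
from h import *
s=get_state();print(s["clock"],s["tcp_pos"],s["wrist_force"],s["finger_gap"])
p=np.load("p.npy")
g=np.array([.5017,.3172,.225])
for c in("scene","top"): read_camera(c)
n={c:proj(c,[[g[0],g[1],.08]])[0] for c in("scene","top")}
M={}
for c in n:
    for l in("loaded_tray","empty_tray"):
        for d in silhouettes(c,l): print(c,l,np.round(d["extent"]),round(d["p"],2),int(d["mask"].sum()))
    m=getmask(c,"loaded_tray",n[c])
    if m is not None: M[c]=m
if M: print(fit(M,box(.2,.15,.063,.108),g), fit(M,box(.2,.15,.0,.108),g))
L=[rect(-.1,.1,-.075,.075,.108),rect(-.1,.1,-.075,.075,.063)]
overlay("scene",[(g,0,L,(0,0,255))],"pics/ov7s.png",(320,90,180,160))
overlay("top",[(g,0,L[:1],(0,0,255))],"pics/ov7t.png",(70,80,180,150))
E
```

```text
14.2 [0.55916914 0.06082709 0.23615527] [-0.4269733   1.04953272 -0.23540296] 0.060452337631455806
scene loaded_tray [285. 101.  60.  67.] 0.83 2620
scene loaded_tray [194. 170.  84.  88.] 0.71 5166
scene loaded_tray [375. 140.  97.  86.] 0.56 4702
scene empty_tray [359. 187. 103.  50.] 0.85 1051
top loaded_tray [131. 239.  33.  85.] 0.93 1893
top loaded_tray [107. 116.  73.  95.] 0.84 4760
top loaded_tray [277. 179.  78. 106.] 0.58 4477
top empty_tray [138. 126.  43.  85.] 0.49 136
(array([0.5028117 , 0.31935296, 0.23701699]), np.float64(0.27569824411862476)) (array([0.50422416, 0.32277232, 0.28500136]), np.float64(0.713124718298759))
```

View pics/ov7s.png

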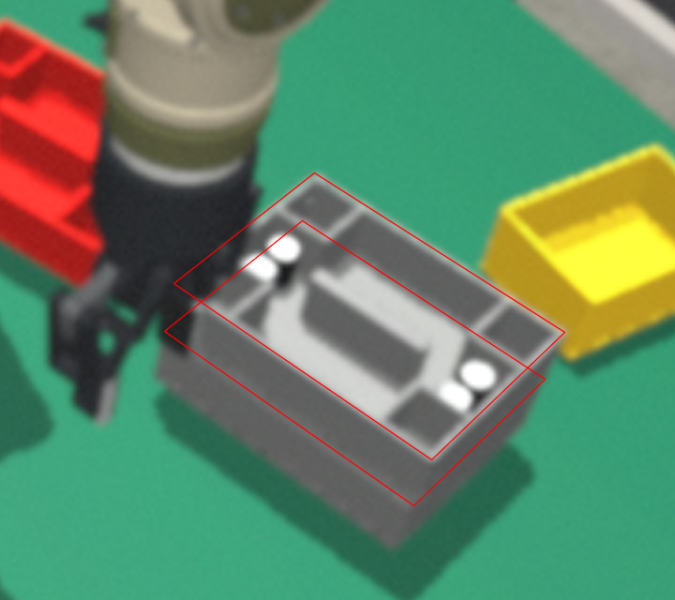

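View pics/ov7t.png

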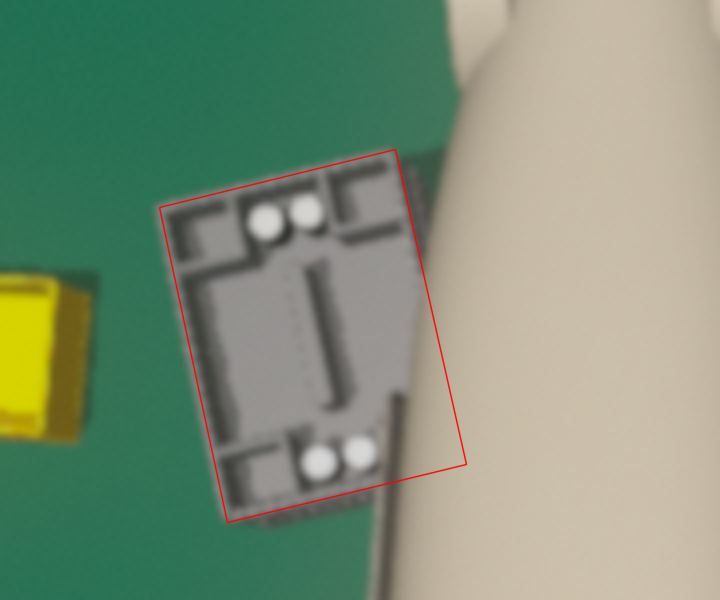

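In both pictures the stacked rim matches the predicted home height (z = 108 mm) and yaw. There is no gap or tilt, and the arm is well clear. Handing in.

```bash
python3 -c "
from workcell import *
print(hand_in())"
```

```text
the job is handed in; nothing more can be done
None
```

The loaded grey tray is stacked on the large empty tray, and I handed the job in at about 14.5 s on the robot's clock. I gripped it by the rib at 70 N, carried it over, turned it about 12° to match, lowered it until it touched, then released and backed the arm off.

**Checks that passed:**
- **Seating height:** it touched down with the tool 45 mm above where it gripped, which is the home height. Touchdown was gentle, with the wrist force going from −5.8 N to +5.7 N.
- **Flush fit:** in the last pictures from both cameras, the upper tray's outline matches the fully seated pose at (0.502, 0.317). It looks level, and all the corners in view line up with the tray below.
- **Other items:** I planned no contact with the small tray, the red trays or anything else, and the wrist force showed none. I did not measure them again afterwards.

**Check that disagreed:** the final automatic outline fit was poor, with about 28% mismatch, because the arm covered part of the tray in both pictures. It still came within about 3 mm and 0.7° of the expected position. I relied on the overlays and the touchdown height instead.

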